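Find the concealed catch of the cup dispenser

ROBOT

A 6-joint arm with a two-finger parallel gripper is mounted at the origin on the work surface. World frame = base frame: x ahead of the robot, y to its left, z up, the work surface at z = 0. Lengths are in m, angles in degrees, forces in N, time in s.
With the tool pointing down it reaches from about 0.325 to 0.775 m from the base axis. Payload 5.5 kg.
Tool frame: the origin (TCP) lies at the centre of the arm's flange, where the gripper is bolted on; the fingertips stand 182 mm ahead of it and the grasp point (between the pads) lies 163 mm ahead of it; z points along the fingers, y is the direction in which the jaws open and shut (so a half turn about z gives the same grasp; the last joint's range is limited). The gripper opens to 88 mm and grips with 3 to 60 N. Pads are 20 mm wide; open, the fingers measure 115 mm over their backs; the gripper's body (75 mm by 178 mm) begins 61 mm behind the grasp point.
Start: joints at [73.642, 5.22, 70.514, -0, 104.267, -3.249], TCP at [0.136, 0.584, 0.405] pointing down, gripper open.
Joint ranges: [-164.24, 164.24], [-49.07, 125.15], [9.68, 141.18], [-86.29, 266.29], [3.28, 154.24], [-151.56, 151.56]. Speed limits (degrees/s): [147.25, 147.25, 172.46, 180, 180, 180].

INTERFACE

Orientations are given as [roll, pitch, yaw] about the fixed x, y, z axes, in that order (R = Rz(yaw) Ry(pitch) Rx(roll)).
In Python, from station import r gives the robot as it stands. The module is installed in compiled form; this text tells all that it offers. Calls block until the motion is done:
- r.reach(position, orientation): joint-space move of the TCP to a pose.
- r.servo_line(position, rotation=None, speed=0.15): straight line of the TCP; rotation=None keeps the orientation; speed is the mean speed in m/s.
- r.move_joints(angles): joint-space move.
- r.let_go() and r.grab(squeeze=None): open the fingers fully, or close them until they stop; squeeze is the grip in N (None keeps the last).
- r.wait(seconds).
- r.inverse_kinematics(position, orientation): joint angles nearest the present ones, or None.
- r.sense(): the state.
- r.snapshot(name): name is "side" or "top"; returns a dict with "frame" (384x512x3 uint8, red, green, blue), "fx", "fy", "cx", "cy" (pixels), "dist_coeffs" ([k1, k2, p1, p2, k3] as OpenCV has them; the pictures are not rectified), "R" (3x3) and "t" (3): a world point X has camera coordinates R X + t. Camera axes: x right, y down, z forward; pixel columns grow to the right and rows downward; lengths in m; the calibration is good to about 2 mm. A picture is of the moment at which its call begins. There is no depth.
A pose or a line that the arm cannot do raises r.IKError and nothing moves.
- r.hand_in(): hands the job in, once; it reports no verdict.
The state is a dict: "clock": time; "joints": joint angles; "joint_vel": joint speeds; "joint_torque": joint torques, N m; "tcp_pos": TCP position; "orientation": TCP orientation; "contact_force": force on the tool from outside, world axes, zero at the start; "torque": the same for the moment, N m; "opening": finger opening in m.
Only numpy, scipy, OpenCV 4.12 (cv2) and the standard library are available. Lean on these libraries where they do the work, as an engineer would, in place of code of your own. Each camera call takes 0.05 s, during which the arm holds its last target.

TASK

The white cup dispenser has a child-safe catch: one of the five identical plates in its flat top panel is a hidden push-button, the other four are solid. With closed fingertips feel across the panel, plate by plate, until one gives way, and press that plate fully in so that the sprung tray slides out with its green cup; then let the plate spring back and take the hand away. Do not touch or lift the cup, and leave the other kitchen things where they are.

Things in the scene. Friction and masses are not known exactly. Their poses are not given: they have to be found in the camera images.
- dispenser: White plastic cup dispenser bolted to the rack top, 120 (x) x 280 (y) x 132 (z) mm; it does not move. Origin at the centre of its underside; z up, -x is its front with the cup mouth. Its top is a flat level white frame, upper face 132 mm above the origin, with five identical grey plates let into it in a row along y (see panel).
- panel (a point): Centre of the middle plate's upper face, axes as the dispenser's. Plate centres at x = 0, y = -104, -52, 0, +52, +104 mm; each plate 70 (x) x 44 (y) mm, upper face at z = 0, 2 mm below the frame, parted by 6 mm ribs. One, no one can see which and it changes from start to start, is the push-button; the other four are rigid.
- catch (a joint): Travel of the hidden push-button plate, straight down: 0 = up, 0.008 m = fully in. Sprung: it gives from about 1.5 N, takes about 5 N to push fully in, and springs back up when let go. The tray is set free once it is about 4 mm in.
- tray (a joint): Travel of the grey cup tray out of the dispenser's front (towards the dispenser's -x): 0 = latched inside, 0.100 m = fully out. A spring drives it out by itself in about 1.5 s once the catch has been pressed; it then stays out. It carries the cup at 18 mm above the work surface and stays well below the panel.
- cup: Loose green plastic cup, 75 mm high, 68 mm across the rim, upright in the tray's pocket; inside the dispenser under the panel at the start. Origin at the centre of its underside.
- warmer: Round terracotta tortilla warmer with lid and knob, 194 mm across, 100 mm high. Origin at the centre of its underside. To be left alone.
- press: Cast aluminium press, two discs 180 mm across, 62 mm high with its handle reaching 175 mm towards its -x and a hinge block at 110 mm in +x. Origin at the centre of its underside. To be left alone.
- ladle: Stainless steel ladle lying flat, bowl 84 mm across, 40 mm high; origin under the bowl's centre, handle reaching 286 mm towards its -x. To be left alone.
- mug: White ceramic mug, 80 mm across, 92 mm high, handle towards its +y. Origin at the centre of its underside. To be left alone.

How it is judged:
By the outcome, as a careful person would: the job done as asked, in the order asked, and still so for the second after the job is handed in, with the robot touching nothing.
It also fails if it takes over 46 s, if anything falls off the work surface, if the arm or the gripper's body presses on something with over 40 N, if the wrist force passes 120 N, or if a joint passes its speed limit or range.

## Working session

There is one attempt and no reset: what is moved stays moved. The work goes in short steps, each a Python script; the robot and the scene stay as the last script left them, time stands still between calls to the robot, and variables do not carry over. Pictures are saved under pics/ and viewed, and the job is handed in when it is done.

```bash
mkdir -p pics
python3 - <<'E'
from station import r
import cv2
s=r.sense();print(s)
for n in("top","side"):
    d=r.snapshot(n);cv2.imwrite(f"pics/{n}0.png",d["frame"][:,:,::-1])
    print(n,{k:d[k] for k in d if k!="frame"})
E
```

```text
{'clock': 0.0, 'joints': array([ 7.36418001e+01,  5.26193222e+00,  7.05808399e+01,  4.90690720e-04,
        1.04266949e+02, -3.24825255e+00]), 'joint_vel': array([ 0.01798212, -0.07942585, -0.00035874, -0.02289167, -0.04640906,
        0.02518498]), 'joint_torque': array([ 4.17842068e-05, -4.46465814e+01, -4.06434166e+01,  6.98981644e-02,
        2.97970441e-02, -1.67920352e-04]), 'tcp_pos': array([0.136103  , 0.58441276, 0.40352909]), 'orientation': array([-1.79890482e+02, -6.69206454e-03,  1.66890167e+02]), 'contact_force': array([ 0.22015779, -0.3111437 , -0.00945782]), 'torque': array([-0.01157011,  0.03990072,  0.0496019 ]), 'opening': 0.08766898933482951}
top {'fx': 352.4725761971037, 'fy': 352.4725761971037, 'cx': 256.174866392155, 'cy': 192.2575687252731, 'dist_coeffs': array([-0.00090686,  0.        ,  0.        ,  0.        ,  0.        ]), 'R': array([[ 0.10350484, -0.99462675, -0.00208992],
       [-0.97284816, -0.10080071, -0.2083403 ],
       [ 0.20701017,  0.02359741, -0.97805417]]), 't': array([-0.05731072,  0.53726955,  1.20117707])}
side {'fx': 429.54748970279184, 'fy': 429.54748970279184, 'cx': 252.16575807451764, 'cy': 189.19558204433113, 'dist_coeffs': array([-0.08982068,  0.        ,  0.        ,  0.        ,  0.        ]), 'R': array([[-0.79771361, -0.60283011, -0.01577524],
       [-0.44496958,  0.60607278, -0.65930104],
       [ 0.40700746, -0.51891391, -0.75171356]]), 't': array([0.40330933, 0.31917558, 1.32996478])}
```

View pics/top0.png

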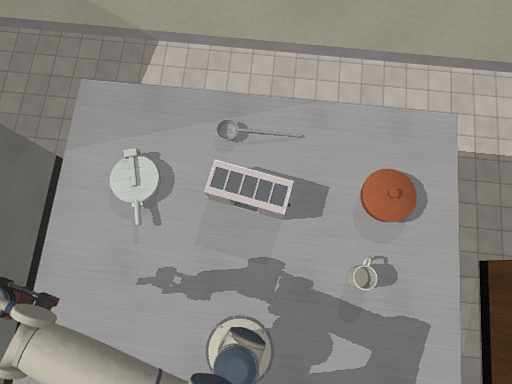

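View pics/side0.png

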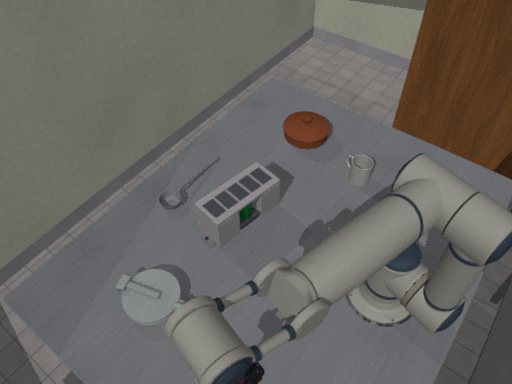

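The top view shows the dispenser at about (250,187), with five dark plates running from (219,179) to (279,193). In the side view the plates run from (212,209) to (262,177), and the green cup is visible inside. The arm is clear of both. Next I'll segment the plates and triangulate them.

```bash
cat > h.py <<'E'
import cv2,numpy as np
def und(d,p):
    K=np.array([[d["fx"],0,d["cx"]],[0,d["fy"],d["cy"]],[0,0,1]])
    return cv2.undistortPoints(np.array(p,float).reshape(-1,1,2),K,np.array(d["dist_coeffs"])).reshape(-1,2)
def plane(d,p,z):
    n=und(d,p);D=np.c_[n,np.ones(len(n))]@d["R"];C=-d["R"].T@d["t"]
    return C+D*((z-C[2])/D[:,2])[:,None]
def tri(d1,p1,d2,p2):
    P=[np.c_[d["R"],d["t"]] for d in(d1,d2)]
    X=cv2.triangulatePoints(P[0],P[1],und(d1,p1).T,und(d2,p2).T);return (X[:3]/X[3]).T
def plates(f,roi,thr,amin):
    x0,y0,x1,y1=roi;S=6
    g=cv2.cvtColor(f,cv2.COLOR_RGB2GRAY)[y0:y1,x0:x1]
    g=cv2.resize(g,None,fx=S,fy=S,interpolation=cv2.INTER_CUBIC)
    m=(g<thr).astype(np.uint8)
    n,l,st,c=cv2.connectedComponentsWithStats(m)
    out=[((c[i]+.5)/S-.5+[x0,y0],st[i][4]/S/S) for i in range(1,n) if st[i][4]/S/S>amin]
    return out,g
E
python3 - <<'E'
from station import r
from h import *
for n,roi in(("top",(195,150,305,225)),("side",(185,155,290,250))):
    d=r.snapshot(n)
    for t in(70,90,110):
        o,g=plates(d["frame"],roi,t,40)
        print(n,t,[(c.round(1).tolist(),round(a)) for c,a in o])
    cv2.imwrite(f"pics/{n}z.png",g)
E
```

```text
top 70 []
top 90 [([242.2, 204.8], 50)]
top 110 [([218.9, 177.8], 241), ([233.6, 181.9], 245), ([248.4, 186.0], 244), ([263.3, 190.1], 252), ([278.2, 194.3], 259), ([244.0, 205.5], 113)]
side 70 [([259.9, 175.2], 98), ([249.3, 183.2], 116), ([237.7, 191.1], 119), ([225.6, 199.4], 118), ([213.6, 207.5], 129), ([247.8, 214.6], 337)]
side 90 [([197.5, 178.3], 137), ([280.2, 178.0], 379), ([260.2, 175.5], 169), ([249.2, 183.2], 178), ([237.7, 191.1], 188), ([226.0, 199.3], 201), ([248.2, 213.8], 411), ([213.8, 207.8], 210)]
side 110 [([240.7, 207.1], 6167), ([260.3, 175.5], 197), ([249.2, 183.2], 207), ([237.8, 191.1], 217), ([226.0, 199.3], 229), ([213.8, 207.8], 239)]
```

View pics/topz.png

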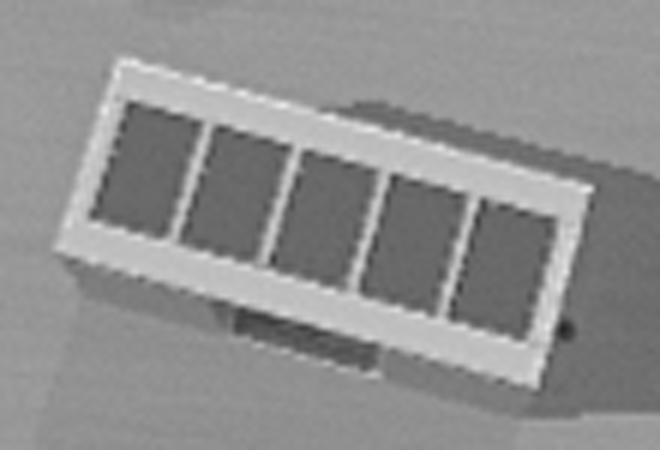

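View pics/sidez.png

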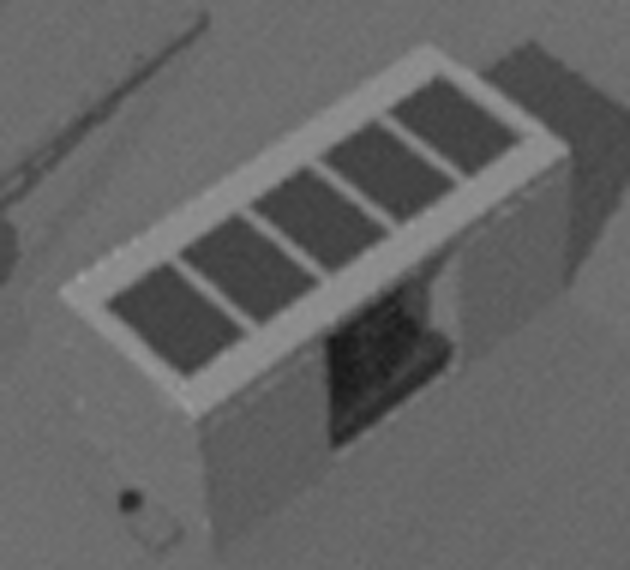

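Both zoomed views show the five plates cleanly, and left in one view matches left in the other (press on the left, warmer on the right). I'll triangulate now.

Run:
```python
from station import r
from h import *
a=r.snapshot("top");b=r.snapshot("side")
pa=sorted([c.tolist() for c,s in plates(a["frame"],(195,150,305,225),110,200)[0]])
pb=sorted([c.tolist() for c,s in plates(b["frame"],(185,155,290,250),110,150)[0] if s<300])
X=tri(a,pa,b,pb);print(X.round(4))
for d,p in((a,pa),(b,pb)):print(plane(d,p,.13).round(4))
P=(plane(a,pa,.13)+plane(b,pb,.13))/2
c=P.mean(0);u=(P[0]-P[4]);L=np.linalg.norm(u);u/=L
print(c,u,L,"yaw of +y axis",np.degrees(np.arctan2(-u[0],u[1])))
np.savez("geo.npz",c=c,u=u)
for k in range(5):
    p=c+u*(.104-.052*k)
    for yaw in(np.degrees(np.arctan2(-u[0],u[1])),):
        for off in (0,180,90,-90):
            j=r.inverse_kinematics([p[0],p[1],.38],[180,0,yaw+off]);print(k,off,None if j is None else np.round(j,1))
```

```text
[[ 0.562   0.1278  0.1304]
 [ 0.5531  0.0765  0.1301]
 [ 0.5439  0.0252  0.1302]
 [ 0.5348 -0.026   0.1303]
 [ 0.5258 -0.0775  0.1298]]
[[ 0.5615  0.1275  0.13  ]
 [ 0.5527  0.0763  0.13  ]
 [ 0.5434  0.025   0.13  ]
 [ 0.5345 -0.0262  0.13  ]
 [ 0.5254 -0.0776  0.13  ]]
[[ 0.5629  0.1277  0.13  ]
 [ 0.5536  0.0765  0.13  ]
 [ 0.5445  0.0253  0.13  ]
 [ 0.5354 -0.0261  0.13  ]
 [ 0.5262 -0.0772  0.13  ]]
[0.54401145 0.02512243 0.13      ] [0.17495728 0.98457602 0.        ] 0.2082493644198203 yaw of +y axis -10.07617235182882
0 0 [  9.4   1.4  77.   -0.  101.6 109.5]
0 180 [  9.4   1.4  77.    0.  101.6 -70.5]
0 90 [  9.4   1.4  77.   -0.  101.6  19.5]
0 -90 None
1 0 [  4.4  -1.4  79.8  -0.  101.6 104.4]
1 180 [  4.4  -1.4  79.8   0.  101.6 -75.6]
1 90 [  4.4  -1.4  79.8  -0.  101.6  14.4]
1 -90 None
2 0 [ -0.9  -3.5  81.9  -0.  101.7  99.1]
2 180 [ -0.9  -3.5  81.9   0.  101.7 -80.9]
2 90 [ -0.9  -3.5  81.9  -0.  101.7   9.1]
2 -90 None
3 0 [ -6.4  -4.9  83.2  -0.  101.8  93.6]
3 180 [ -6.4  -4.9  83.2   0.  101.8 -86.4]
3 90 [ -6.4  -4.9  83.2  -0.  101.8   3.6]
3 -90 None
4 0 [-12.   -5.6  83.8  -0.  101.8  88. ]
4 180 [-12.   -5.6  83.8   0.  101.8 -92. ]
4 90 [-12.   -5.6  83.8  -0.  101.8  -2. ]
4 -90 None
```

```bash
cat > probe.py <<'E'
from station import r
import numpy as np,sys
g=np.load("geo.npz");c,u=g["c"],g["u"]
YAW=np.degrees(np.arctan2(-u[0],u[1]))+90
def P(k,z): p=c+u*(.104-.052*k);return [p[0],p[1],z]
def fz(n=4):
    v=[]
    for _ in range(n): v.append(r.sense()["contact_force"][2]);r.wait(.02)
    return float(np.mean(v))
def probe(k):
    r.servo_line(P(k,.320),speed=.15);r.wait(.15)
    f0=fz(6);zc=None;z=.3160;log=[]
    while z>.300:
        r.servo_line(P(k,z),speed=.03);r.wait(.06)
        f=fz(3)-f0;za=r.sense()["tcp_pos"][2];log.append((round(z,4),round(za,4),round(f,2)))
        if zc is None and f>1.0: zc=z
        if f>8: kind="rigid";break
        if zc and z<zc-.0035: kind="button";break
        z-=.001
    else: kind="none"
    print(k,kind,round(f0,2),log,"t",round(r.sense()["clock"],2));return kind,f0,z
E
python3 - <<'E'
from probe import *
r.grab(10)
r.reach(P(0,.40),[180,0,YAW])
s=r.sense();print(s["clock"],s["opening"],s["tcp_pos"],s["orientation"])
k,f0,z=probe(0)
if k!="button": r.servo_line(P(0,.325),speed=.1)
E
```

```text
3.875 0.0006441348695914507 [0.56200724 0.12839295 0.40003819] [-1.79997762e+02 -1.50492857e-02  8.00192007e+01]
0 rigid 0.12 [(0.316, np.float64(0.3159), -0.11), (0.315, np.float64(0.315), -0.48), (0.314, np.float64(0.314), -0.45), (0.313, np.float64(0.313), -0.23), (0.312, np.float64(0.3124), 2.85), (0.311, np.float64(0.3124), 5.98), (0.31, np.float64(0.3123), 10.28)] t 7.35
```

Plate 0 is rigid: the tip stopped at z = 0.3124 and the force rose to 10 N. I'll carry on across the panel.

```bash
sed -i 's/z=.3160/z=.3140/; s/P(k,.320)/P(k,.322)/' probe.py
python3 - <<'E'
from probe import *
for k in range(1,5):
    kind,f0,z=probe(k)
    if kind=="button":
        while z>.298:
            z-=.001;r.servo_line(P(k,z),speed=.03);r.wait(.06)
            f=fz(3)-f0;za=r.sense()["tcp_pos"][2];print(round(z,4),round(za,4),round(f,2))
            if f>11: break
        print("held",k);break
    r.servo_line(P(k,.322),speed=.1)
import cv2
d=r.snapshot("side");cv2.imwrite("pics/side_press.png",d["frame"][:,:,::-1]);print(r.sense()["clock"])
E
```

```text
1 rigid 0.17 [(0.314, np.float64(0.3141), -0.15), (0.313, np.float64(0.3131), 0.13), (0.312, np.float64(0.3124), 2.59), (0.311, np.float64(0.3123), 6.93), (0.31, np.float64(0.3123), 10.2)] t 10.36
2 rigid 0.19 [(0.314, np.float64(0.314), -0.65), (0.313, np.float64(0.3131), -0.42), (0.312, np.float64(0.3124), 2.49), (0.311, np.float64(0.3123), 6.83), (0.31, np.float64(0.3123), 10.31)] t 13.33
3 rigid 0.13 [(0.314, np.float64(0.314), 0.33), (0.313, np.float64(0.313), 0.06), (0.312, np.float64(0.3124), 2.53), (0.311, np.float64(0.3123), 7.06), (0.31, np.float64(0.3123), 10.74)] t 16.31
4 button -0.65 [(0.314, np.float64(0.314), 1.1), (0.313, np.float64(0.3131), 0.88), (0.312, np.float64(0.3122), 1.5), (0.311, np.float64(0.3112), 2.93), (0.31, np.float64(0.3101), 3.07)] t 19.28
0.309 0.3091 3.51
0.308 0.308 3.59
0.307 0.3071 3.83
0.306 0.3061 4.38
0.305 0.3051 5.0
0.304 0.3043 6.24
0.303 0.3042 9.82
0.302 0.3042 13.54
held 4
22.2
```

View pics/side_press.png

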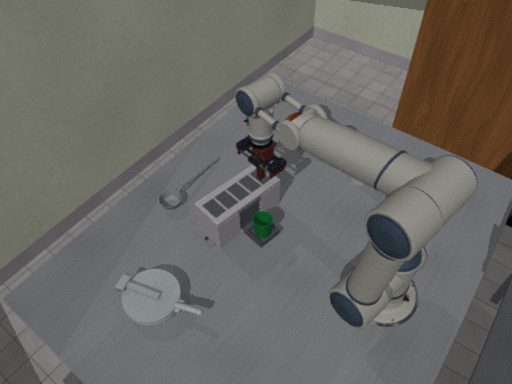

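Plate 4, at the -y end, gave way. It travelled 8.1 mm to a hard stop at 13.5 N. In the picture the tray is out, with the cup at (262,224). Now I'll let the plate spring back, move the hand away and check the result.

Run:
```python
from probe import *
from h import *
r.servo_line(P(4,.330),speed=.06)
r.servo_line(P(4,.42),speed=.15)
r.reach([0.136,0.584,.42],[180,0,166.9])
r.wait(.5)
a=r.snapshot("top");b=r.snapshot("side")
for n,d in(("top",a),("side",b)):cv2.imwrite(f"pics/{n}_end.png",d["frame"][:,:,::-1])
pa=sorted([x.tolist() for x,s in plates(a["frame"],(195,150,305,201),110,200)[0]])
pb=sorted([x.tolist() for x,s in plates(b["frame"],(185,155,290,250),110,150)[0] if s<300])
print(len(pa),len(pb))
if len(pa)==len(pb)==5: print(tri(a,pa,b,pb).round(4))
G=[]
for d in(a,b):
    h=cv2.cvtColor(d["frame"],cv2.COLOR_RGB2HSV);m=cv2.inRange(h,(45,100,30),(80,255,255))
    M=cv2.moments(m,True);G.append([M["m10"]/M["m00"],M["m01"]/M["m00"]])
X=tri(a,[G[0]],b,[G[1]])[0]
front=np.array([-u[1],u[0],0]);print("cup",X,"out",(X-c)@front,"lat",(X-c)@u)
s=r.sense();print(s["clock"],s["contact_force"],s["tcp_pos"])
```

```text
5 5
[[ 0.562   0.1278  0.1304]
 [ 0.553   0.0765  0.1303]
 [ 0.5439  0.0252  0.1301]
 [ 0.5351 -0.026   0.1302]
 [ 0.5301 -0.079   0.1269]]
cup [0.42849497 0.0442304  0.0601177 ] out 0.11707783316546348 lat -0.0013972033412638096
26.875 [-0.318694    0.19472639 -0.28560879] [0.13596244 0.58401295 0.4200019 ]
```

View pics/top_end.png

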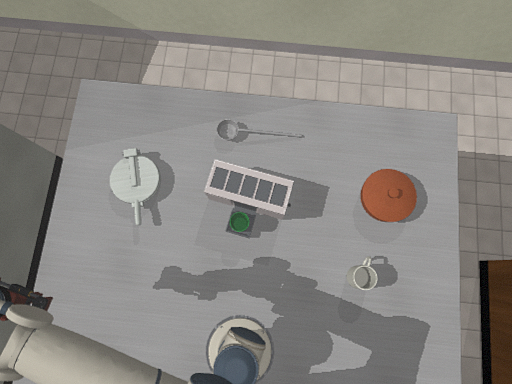

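View pics/side_end.png

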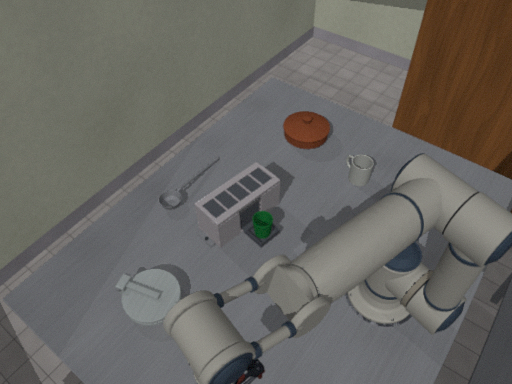

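Both views show the tray out with the cup upright on it, and the other items look unmoved. The triangulated height for plate 4 (0.127) is probably wrong because my region of interest cut off the plate at row 201. I'll recheck it and compare before and after on the saved pictures.

Run:
```python
from h import *
for n,roi in(("top",(195,150,305,225)),("side",(185,155,290,250))):
    for s in("0","_end"):
        f=cv2.imread(f"pics/{n}{s}.png")[:,:,::-1].copy()
        print(n,s,[(c.round(1).tolist(),round(a)) for c,a in plates(f,roi,110,150)[0]])
for n,bx in(("top",{"press":(100,140,165,230),"ladle":(210,115,310,145),"warmer":(355,160,425,230),"mug":(345,250,385,298)}),("side",{"press":(110,265,165,330),"ladle":(155,150,225,215),"warmer":(278,105,335,152),"mug":(342,148,380,190)})):
    a,b=[cv2.imread(f"pics/{n}{s}.png").astype(int) for s in("0","_end")]
    for k,(x0,y0,x1,y1) in bx.items(): print(n,k,(abs(a-b).max(2)[y0:y1,x0:x1]>45).sum())
```

```text
top 0 [([218.9, 177.8], 242), ([233.6, 181.8], 245), ([248.4, 186.0], 245), ([263.2, 190.1], 253), ([278.3, 194.3], 258)]
top _end [([218.9, 177.8], 240), ([233.6, 181.8], 244), ([248.4, 186.0], 244), ([263.3, 190.1], 252), ([278.3, 194.3], 258), ([248.6, 215.7], 728)]
side 0 [([240.6, 206.7], 6124), ([260.3, 175.5], 197), ([249.2, 183.2], 207), ([237.7, 191.1], 217), ([225.9, 199.3], 230), ([213.8, 207.8], 240)]
side _end [([242.2, 208.9], 5652), ([260.3, 175.5], 196), ([249.2, 183.2], 206), ([237.8, 191.1], 216), ([226.0, 199.3], 229), ([213.8, 207.8], 238)]
top press 0
top ladle 0
top warmer 0
top mug 0
side press 0
side ladle 0
side warmer 0
side mug 0
```

```bash
python3 -c "
from station import r
r.hand_in();print(r.sense()['clock'])"
```

```text
the job is handed in; nothing more can be done
the job is handed in; nothing more can be done
```

I found the hidden push-button, pressed it fully in, and the tray slid out with its green cup. I handed the job in at about 27 s.

- **Feeling the panel:** I closed the fingertips and worked from the +y end. The first four plates were rigid, each stopping at the same height with about 10 N. The fifth, at the -y end, gave way.
- **Pressing the catch:** the fifth plate travelled 8.1 mm to its hard stop at 13.5 N. I then lifted the hand straight up and moved it back beside the start pose.
- **Tray and cup:** both cameras show the tray out and the cup upright on it, about 117 mm in front of the panel centre. I could not measure the tray's travel directly, because the cup's starting position was hidden inside the dispenser.
- **Plate sprung back:** all five plates sit within 0.1 pixel of where they started. One check briefly disagreed, giving 0.127 m for the fifth plate's height. My region of interest had cut that plate off, and rechecking with the full region cleared it.
- **Everything else:** the press, ladle, warmer and mug show no change in either view, and the robot was touching nothing at the end.

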